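# Open the flask with the unknown thread

## Robot

A 6-joint arm with a two-finger parallel gripper is mounted at the origin on a cart in front of the work surface, level with it; the furniture and walls round the work are solid. World frame = base frame: x ahead of the robot, y to its left, z up, the work surface at z = 0. Lengths are in m, angles in rad, forces in N, time in s.
With the tool pointing down it reaches from about 0.35 to 0.725 m from the base axis. Payload 4.3 kg.
Tool frame: the origin (TCP) lies at the very end of the fingers, on their centre line; the grasp point (between the pads) lies 19 mm behind it; z points along the fingers, y is the line along which they close (so a half turn about z gives the same grasp; the last joint's range is limited). The gripper opens to 85 mm and grips with 20 to 120 N. Pads are 22 mm wide; open, the fingers measure 114 mm over their backs; the gripper's body (76 mm by 85 mm) begins 54 mm behind the grasp point. The pads swing forward as they close: fully open they stand 13 mm farther back than shut.
Start: joints at [-1.382, 0.377, 0.081, 1.274, 0, 1.46], TCP at [0.169, -0.55, 0.231] pointing down, gripper open.
Joint ranges: [-2.72, 2.72], [-0.84, 1.66], [-1.02, 1.22], [-1.77, 2.12], [-1.37, 1.28], [-3.14, 3.14]. Speed limits (rad/s): [2.57, 2.57, 3.14, 3.14, 3.14, 3.14].

## Interface

Orientations are given as a unit quaternion [w, x, y, z].
In Python, from bench import env, optics, sign_off gives the robot as it stands.
- The arm moves only by the tool carry_out, never from a script. Its argument "plan" is a list that holds one entry, the list of rows, each a list of 5 numbers: the shift along the tool's x, y, z in mm, then the turn about the tool's z in rad, then the opening in per cent of the stroke, from 0 (shut) to 100 (fully open). A call has exactly 8 rows; each row shifts and turns the commanded pose from where the row before left it, along the tool's axes as they then stand; what a row does not reach is not made up. A row lasts 1/12 s, in which the tool goes at most 41.7 mm and 7.16 degrees, less where a joint would pass 70% of its speed; a pose out of reach is approached as far as the arm can. A call is refused whole if a number of a shift passes 41.7 or a number of a turn 0.125, either way. A call with a gripper value outside its range is refused whole. The fingers move at their own pace and stop on an object; the grip force is fixed at half the most. Time passes only in rows, so rows that do not move let the fingers close, or fill a call up. It gives the time, the measured TCP pose, the force, the opening and the grip force at its end, in the units of the state.
- env.state(): the state, without advancing time (a new reading comes with each control period).
- optics.snapshot(name): name is "side" or "top"; returns a dict with "img" (420x560x3 uint8, red, green, blue), "mtx" (3x3 intrinsics, pixels), "world_from_camera" (4x4, takes a point from camera to world coordinates). Camera axes: x right, y down, z forward; pixel columns grow to the right and rows downward; lengths in m; the calibration is good to about 2 mm. A picture is of the moment at which its call begins. There is no depth.
- sign_off(): hands the job in; it is judged then, once.
The state is a dict: "time": time; "qpos": joint angles; "qvel": joint speeds; "joint_torque": joint torques, N m; "ee_pos": TCP position; "tcp_rot": TCP orientation; "force": force on the tool from outside, world axes, zero at the start; "wrist_torque": the same for the moment, N m; "finger_gap": finger opening in m; "finger_force": force on a finger pad.
Only numpy, scipy, OpenCV 4.12 (cv2) and the standard library are available. Lean on these libraries where they do the work, as an engineer would, in place of code of your own. Each camera call takes 0.05 s, during which the arm holds its last target. There are 200 camera calls.

## Task

Lift the cover off the flask by its carry loop and hang it by that loop on the arm of the hook stand. Then open the twist-lock cap beneath it: nobody remembers whether its thread is right- or left-handed, so find out by trying which way it gives, turn it that way until it comes free and lift it off. Finish still holding the cap in the gripper, still and well clear (some 8 cm) above the flask, with the cover left hanging and the salt shaker, garlic and tin left where they stand.

Things in the scene. Friction and masses are not known exactly. Their poses are not given: they have to be found in the camera images.
- flask: Squat steel food flask, 100 mm across, fixed upright in a black round holder on the draining board; it cannot move or turn. Origin: centre of its underside, at the height of the worktop, z up. Its flat shoulder is 90 mm above the origin; a 42 mm wide neck on the same axis ends at 120 mm. A wall cupboard overhangs the worktop behind flask and stand: travel between them on the robot side of the straight line.
- cap: Black plastic twist-lock cap on the flask's neck, hidden in the cover at the start: ribbed round skirt 52 mm across and 27 mm high, on it an upright wing grip 46 mm long (cap's x), 14 mm thick (y), 28 mm high. Origin: centre of the skirt's lower edge, 98 mm above worktop level when seated; skirt top 27 mm, wing top 55 mm above it. About 60 g. Opens clockwise or anticlockwise: unseen, changes between starts.
- cap_grip (a point): Centre of the wing grip, half-way up, 139 mm above worktop level when seated; axes as the cap's. Turned the wrong way the cap stops after 0.2 to 0.3 rad; the right way it turns easily to a stop at about 1.1 rad, and from 0.9 rad to that stop it lifts straight off. Before that it has only 3 mm of upward play.
- cover: Loose steel cover: an upside-down cup 77 mm across, 75 mm high, standing on the flask's shoulder over the cap, with an upright carry loop on its flat top (125 mm high in all). Origin: centre of its open lower edge, 90 mm above worktop level at the start. It clears the cap once lifted 65 mm straight up. About 160 g.
- cover_loop (a point): Centre of the opening of the cover's carry loop, 96 mm above the cover's lower edge. The loop is a rectangular arch of flat strap, 14 mm wide and 8 mm thick: opening 40 mm wide along y and 42 mm high (21 mm above and below this point), 56 mm wide outside along y; x points through the opening.
- hook_stand: Steel hook stand fixed to the worktop: round foot 100 mm across, post 14 mm thick and 175 mm high at the origin (centre of the foot's underside), and near its top one level round arm, 8 mm thick, pointing along the stand's own -x (roughly to the robot), 95 mm long, its last 12 mm bent up, the tip's top 16 mm above the arm's centre line.
- hook_arm (a point): Point on the centre line of the hook's level arm, 165 mm above worktop level, 60 mm from the post's axis and 35 mm from the tip. Same axes as the stand: x points from here to the post, -x to the tip. The hanging cover's loop rests about here: its opening's centre then lies 17 mm lower.
- salt_shaker: Salt shaker, glass with a grey top, 44 mm across and 90 mm high, bystander; origin at the centre of its underside.
- garlic: Head of garlic, about 53 mm, bystander; origin at the centre of its underside.
- tin: Short food tin, 75 mm across and 58 mm high, bystander; origin at the centre of its underside.

How it is judged:
By the outcome, as a careful person would: the job done as asked, in the order asked, and still so for the second after the job is handed in, while the arm keeps its last pose, push and grip.
It also fails if it takes over 64 s, if anything falls off the work surface, if the arm or the gripper's body presses on something with over 40 N, if the wrist force passes 120 N, or if a joint passes its speed limit or range.

## Working session

There is one attempt and no reset: what is moved stays moved. The work goes in short steps, Python scripts to look and compute and a tool call to move; the robot and the scene stay as the last step left them, time stands still between calls to the robot, and variables do not carry over. Pictures are saved under pics/ and viewed, at most 10 in all, crops included, and the job is handed in when it is done.

Besides the shell and the picture viewer there is one more tool, called after "Request:" by a JSON object that holds its "method" and its "body". carry_out: Moves the arm, as the interface text tells. Its arguments: {"type":"object","properties":{"plan":{"type":"array"}},"required":["plan"]}

```bash
mkdir -p pics; ls; python3 - <<'E'
from bench import env, optics
import cv2
s=env.state()
for k in s: print(k,s[k])
for n in("top","side"):
    d=optics.snapshot(n); cv2.imwrite(f"pics/{n}0.png",d["img"][:,:,::-1]); print(n,d["mtx"].tolist(),d["world_from_camera"].round(4).tolist())
E
```

```text
pics
time 0.0
qpos [-1.38230366e+00  3.78141805e-01  7.96527852e-02  1.27441594e+00
 -4.26062534e-05  1.46054162e+00]
qvel [ 0.00139482 -0.0005508  -0.00242276  0.00029436 -0.00151784  0.00019908]
joint_torque [ 3.84675577e-04 -4.63601553e+01  2.69876415e+01  2.07378186e-02
 -1.07444621e-04 -3.37635583e-06]
ee_pos [ 0.16913049 -0.54887869  0.23032635]
tcp_rot [-1.05267543e-03  9.88863926e-01  1.48818762e-01 -6.25200355e-05]
force [ 0.20093484 -0.05230801 -0.54201565]
wrist_torque [-0.0119941   0.04596109  0.00197614]
finger_force 0.0
finger_gap 0.08534635463855215
top [[416.5366484458619, 0.0, 276.7046162984963], [0.0, 416.5366484458619, 205.39326769143364], [0.0, 0.0, 1.0]] [[0.1395, -0.9634, 0.2289, 0.3786], [-0.9902, -0.1367, 0.0279, 0.1389], [0.0044, -0.2306, -0.973, 1.0462], [0.0, 0.0, 0.0, 1.0]]
side [[431.57022915062237, 0.0, 275.15004600897163], [0.0, 431.57022915062237, 210.64448009923336], [0.0, 0.0, 1.0]] [[0.9997, 0.0109, -0.0202, 0.6092], [0.0229, -0.4765, 0.8789, -0.6986], [-0.0001, -0.8791, -0.4766, 0.6134], [0.0, 0.0, 0.0, 1.0]]
```

View pics/top0.png

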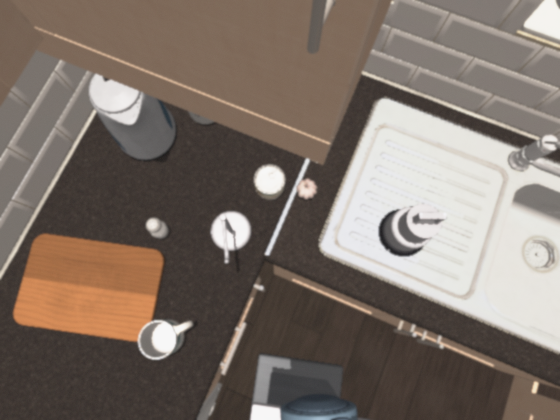

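View pics/side0.png

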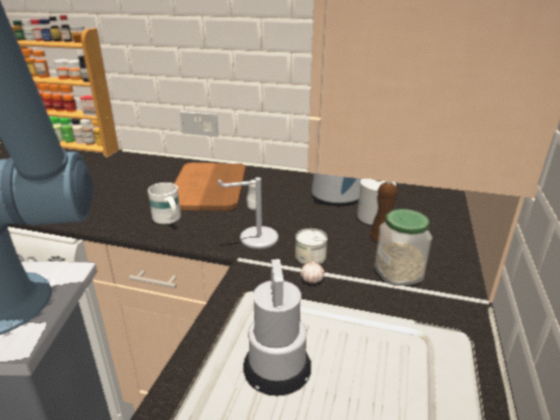

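The top view shows the flask and cover at about (415,225), with the loop near (430,213). The hook stand is at (231,231), the tin at (270,180), the garlic at (307,188) and the shaker at (157,228). In the side view the loop is at about (277,285), and the hook arm runs from (222,184) to (258,182). I'll zoom in next.

```bash
python3 - <<'E'
import cv2, numpy as np
t=cv2.imread("pics/top0.png"); s=cv2.imread("pics/side0.png")
z=lambda im,x,y:cv2.resize(im[y:y+75,x:x+100],(800//2*1,300),interpolation=cv2.INTER_CUBIC)
a=np.hstack([z(t,365,180),z(t,185,195)]);b=np.hstack([z(s,225,255),z(s,200,170)])
cv2.imwrite("pics/zoom.png",np.vstack([a,b]))
E
```

```text
(no output)
```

View pics/zoom.png

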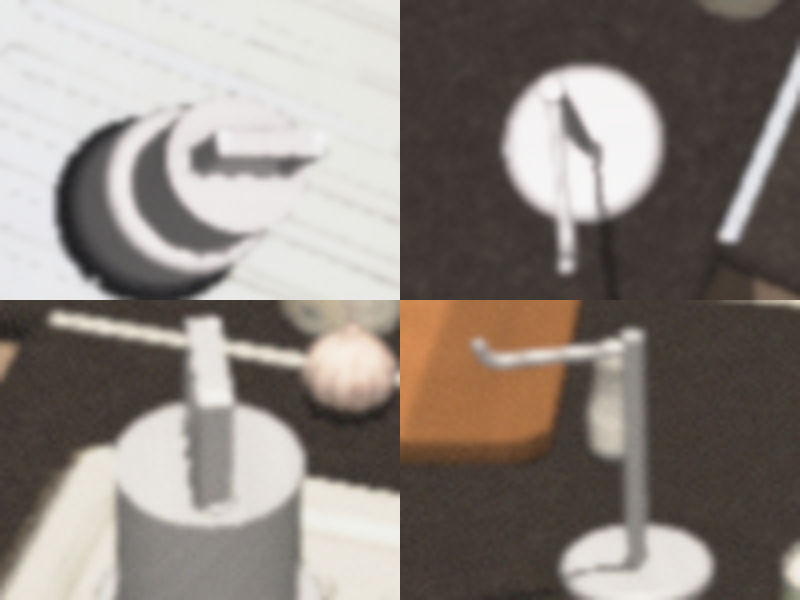

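```bash
cat >h.py <<'E'
import numpy as np, cv2
from bench import env, optics
def cam(n): 
    d=optics.snapshot(n); return d["img"],d["mtx"],d["world_from_camera"]
def ray(c,p):
    v=np.linalg.solve(c[1],[p[0],p[1],1]); return c[2][:3,3],c[2][:3,:3]@v
def plane(c,p,z):
    o,v=ray(c,p); return o+v*(z-o[2])/v[2]
def tri(c1,p1,c2,p2):
    o1,v1=ray(c1,p1);o2,v2=ray(c2,p2)
    t=np.linalg.lstsq(np.c_[v1,-v2],o2-o1,rcond=None)[0]
    a,b=o1+v1*t[0],o2+v2*t[1]; return (a+b)/2,np.linalg.norm(a-b)*1e3
def proj(c,P):
    q=c[1]@(c[2][:3,:3].T@(np.asarray(P)-c[2][:3,3])); return q[:2]/q[2]
E
python3 - <<'E'
from h import *
np.set_printoptions(precision=4,suppress=True)
T=cam("top");S=cam("side")
tz=lambda x,y:(365+x/4,180+y/4); th=lambda x,y:(185+(x-400)/4,195+y/4)
sz=lambda x,y:(225+x/4,255+(y-300)/4); sh=lambda x,y:(200+(x-400)/4,170+(y-300)/4)
print("loop tri",tri(T,tz(270,143),S,sz(208,361)))
for p in[(215,143),(327,143)]:print("loop end top",plane(T,tz(*p),.215))
for p in[(202,319),(214,402)]:print("loop end side",plane(S,sz(*p),.215))
print("cover disc",plane(T,tz(237,166),.165), plane(S,sz(210,464),.165))
print("post",plane(T,th(553,90),.175),plane(S,sh(632,332),.175),tri(T,th(553,90),S,sh(632,332)))
print("tip",plane(T,th(567,268),.181),plane(S,sh(480,340),.181),tri(T,th(567,268),S,sh(480,340)))
# foot fit by mask
for c,(x,y,w,h),n,thr in((T,(205,205,55,50),"top",150),(S,(236,222,50,30),"side",120)):
    g=cv2.cvtColor(c[0],cv2.COLOR_RGB2GRAY)[y:y+h,x:x+w]; m=(g>thr).astype(np.uint8)
    k=max(cv2.findContours(m,0,1)[0],key=cv2.contourArea)[:,0]+[x,y]
    P=np.array([plane(c,p,.006)[:2] for p in cv2.convexHull(k)[:,0].astype(float)]); print(n,"foot",cv2.minEnclosingCircle(P.astype(np.float32)), k.min(0),k.max(0))
for n,c,p in(("tin",T,(270,180)),("garlic",T,(307,189)),("salt",T,(152,224))): print(n,plane(c,p,.05))
E
```

```text
loop tri (array([ 0.5986, -0.1556,  0.2138]), np.float64(1.9833659406142063))
loop end top [ 0.5934 -0.1274  0.215 ]
loop end top [ 0.6014 -0.1841  0.215 ]
loop end side [ 0.5967 -0.1288  0.215 ]
loop end side [ 0.6023 -0.1823  0.215 ]
cover disc [ 0.5953 -0.156   0.165 ] [ 0.6005 -0.1576  0.165 ]
post [0.5412 0.2731 0.175 ] [0.5443 0.2785 0.175 ] (array([0.5428, 0.2732, 0.1769]), np.float64(3.786009805718978))
tip [0.4486 0.2492 0.181 ] [0.4539 0.2513 0.181 ] (array([0.4513, 0.2498, 0.1811]), np.float64(5.6701254589925085))
top foot ((0.5367386937141418, 0.27576082944869995), 0.055235765874385834) [211 212] [249 254]
side foot ((0.5426868796348572, 0.288822740316391), 0.06515410542488098) [240 222] [278 247]
tin [0.675  0.1931 0.05  ]
garlic [0.6649 0.0989 0.05  ]
salt [0.5244 0.4609 0.05  ]
```

```bash
cat >>h.py <<'E'
from scipy.spatial.transform import Rotation as R
def pose():
    s=env.state(); w,x,y,z=s["tcp_rot"]; r=R.from_quat([x,y,z,w]).as_matrix()
    return np.array(s["ee_pos"]),np.arctan2(r[1,0],r[0,0]),s
def rows(wps,vmax=36.,g=100,start=None):
    """wps: list of (x,y,z,yaw[,vmax]); prints rounded rows, tool-down, tracking rounding"""
    if start is None: p,th,_=pose()
    else: p,th=np.array(start[:3],float),start[3]
    out=[]
    for w in wps:
        v=w[4] if len(w)>4 else vmax; t=np.array(w[:3]); dth=(w[3]-th+np.pi)%(2*np.pi)-np.pi
        n=max(1,int(np.ceil(max(np.linalg.norm(t-p)*1e3/v,abs(dth)/.12))))
        for k in range(n):
            f=1/(n-k); d=(t-p)*f*1e3; c,s=np.cos(th),np.sin(th)
            sx=round(c*d[0]+s*d[1]);sy=round(s*d[0]-c*d[1]);sz=round(-d[2])
            dt=(w[3]-th+np.pi)%(2*np.pi)-np.pi; tz=round(-dt*f,2)
            out.append([sx,sy,sz,tz,g]); p=p+np.array([c*sx+s*sy,s*sx-c*sy,-sz])/1e3; th-=tz
    while len(out)%8: out.append([0,0,0,0,g])
    for i in range(0,len(out),8): print(str(out[i:i+8]).replace(" ",""))
    print("end",p.round(4),round(th,3))
E
python3 - <<'E'
from h import *
rows([(.5956,-.136,.27,1.69)],32)
E
```

```text
[[28,-14,-2,np.float64(-0.07),100],[29,-12,-2,np.float64(-0.07),100],[30,-10,-2,np.float64(-0.07),100],[30,-8,-2,np.float64(-0.07),100],[31,-6,-2,np.float64(-0.07),100],[31,-4,-2,np.float64(-0.07),100],[31,-2,-2,np.float64(-0.07),100],[31,1,-2,np.float64(-0.08),100]]
[[31,3,-2,np.float64(-0.07),100],[31,5,-2,np.float64(-0.08),100],[30,8,-2,np.float64(-0.07),100],[30,10,-2,np.float64(-0.08),100],[29,12,-2,np.float64(-0.07),100],[28,14,-2,np.float64(-0.08),100],[27,16,-2,np.float64(-0.07),100],[25,18,-2,np.float64(-0.08),100]]
[[24,20,-2,np.float64(-0.07),100],[22,22,-3,np.float64(-0.08),100],[21,23,-2,np.float64(-0.07),100],[0,0,0,0,100],[0,0,0,0,100],[0,0,0,0,100],[0,0,0,0,100],[0,0,0,0,100]]
end [ 0.5955 -0.1357  0.2697] 1.689
```

Request:
{"method": "carry_out", "body": {"plan": [[[28, -14, -2, -0.07, 100], [29, -12, -2, -0.07, 100], [30, -10, -2, -0.07, 100], [30, -8, -2, -0.07, 100], [31, -6, -2, -0.07, 100], [31, -4, -2, -0.07, 100], [31, -2, -2, -0.07, 100], [31, 1, -2, -0.08, 100]]]}}

```text
time: 0.87
ee_pos: [0.3501, -0.3743, 0.2473]
tcp_rot: [-0.0, 0.906, 0.422, -0.0]
force: [0.2, -0.8, -0.6]
finger_gap: 0.0855
finger_force: 0.0
```

Request:
{"method": "carry_out", "body": {"plan": [[[31, 3, -2, -0.07, 100], [31, 5, -2, -0.08, 100], [30, 8, -2, -0.07, 100], [30, 10, -2, -0.08, 100], [29, 12, -2, -0.07, 100], [28, 14, -2, -0.08, 100], [27, 16, -2, -0.07, 100], [25, 18, -2, -0.08, 100]]]}}

```text
time: 1.53
ee_pos: [0.5293, -0.1998, 0.2632]
tcp_rot: [-0.0, 0.741, 0.672, -0.0]
force: [0.5, -0.6, 0.3]
finger_gap: 0.0854
finger_force: 0.0
```

Request:
{"method": "carry_out", "body": {"plan": [[[24, 20, -2, -0.07, 100], [22, 22, -3, -0.08, 100], [21, 23, -2, -0.07, 100], [0, 0, 0, 0, 100], [0, 0, 0, 0, 100], [0, 0, 0, 0, 100], [0, 0, 0, 0, 100], [0, 0, 0, 0, 100]]]}}

```text
time: 2.2
ee_pos: [0.5947, -0.1371, 0.2704]
tcp_rot: [-0.0, 0.665, 0.747, -0.0]
force: [-0.3, -0.4, -0.3]
finger_gap: 0.0853
finger_force: 0.0
```

```bash
sed -i 's/tz=round(-dt\*f,2)/tz=float(round(-dt*f,2))/' h.py; python3 - <<'E'
from h import *
print(pose()[:2])
rows([(.5956,-.136,.192,1.69)],20)
T=cam("top");S=cam("side")
z=lambda c:cv2.resize(c[0][150:300,340:500] if c is T else c[0][190:340,200:360],(400,375),interpolation=3)
cv2.imwrite("pics/a.png",np.hstack([z(T),z(S)])[:,:,::-1])
E
```

```text
(array([ 0.5947063 , -0.13706441,  0.27035019]), np.float64(1.6868300330011354))
[[0,0,20,-0.0,100],[0,0,19,-0.0,100],[0,1,20,-0.0,100],[1,0,19,-0.0,100],[0,0,0,0,100],[0,0,0,0,100],[0,0,0,0,100],[0,0,0,0,100]]
end [ 0.5956 -0.136   0.1924] 1.687
```

View pics/a.png

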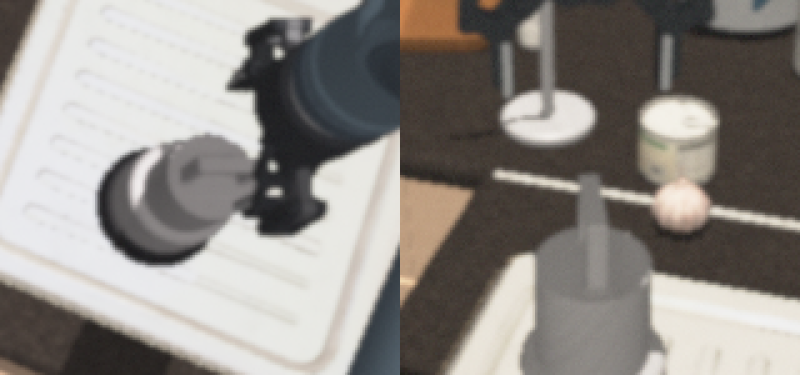

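The open fingers straddle the loop: in the side crop they sit at columns 507 and 665, with the loop at about 590. Descend and grip.

Request:
{"method": "carry_out", "body": {"plan": [[[0, 0, 20, 0, 100], [0, 0, 19, 0, 100], [0, 1, 20, 0, 100], [1, 0, 19, 0, 100], [0, 0, 0, 0, 100], [0, 0, 0, 0, 0], [0, 0, 0, 0, 0], [0, 0, 0, 0, 0]]]}}

```text
time: 2.97
ee_pos: [0.5973, -0.1355, 0.1941]
tcp_rot: [0.001, 0.664, 0.747, 0.001]
force: [0.2, 0.3, -0.3]
finger_gap: 0.0517
finger_force: 0.0
```

Request:
{"method": "carry_out", "body": {"plan": [[[0, 0, 0, 0, 0], [0, 0, 0, 0, 0], [0, 0, 0, 0, 0], [0, 0, 0, 0, 0], [0, 0, 0, 0, 0], [0, 0, 0, 0, 0], [0, 0, 0, 0, 0], [0, 0, 0, 0, 0]]]}}

```text
time: 3.63
ee_pos: [0.5972, -0.1351, 0.1933]
tcp_rot: [0.001, 0.664, 0.748, 0.001]
force: [1.1, 0.2, 5.8]
finger_gap: 0.0127
finger_force: 59.2
```

Request:
{"method": "carry_out", "body": {"plan": [[[0, 0, -4, 0, 0], [0, 0, -8, 0, 0], [0, 0, -12, 0, 0], [0, 0, -16, 0, 0], [0, 0, -20, 0, 0], [0, 0, -20, 0, 0], [0, 0, -10, 0, 0], [0, 0, 0, 0, 0]]]}}

```text
time: 4.3
ee_pos: [0.5972, -0.1354, 0.2851]
tcp_rot: [0.002, 0.664, 0.748, 0.001]
force: [1.1, 0.4, -0.9]
finger_gap: 0.013
finger_force: 58.6
```

```bash
python3 - <<'E'
from h import *
print(pose())
T=cam("top");S=cam("side")
z=lambda c:cv2.resize(c[0][120:300,320:512] if c is T else c[0][190:370,180:372],(400,375),interpolation=3)
cv2.imwrite("pics/b.png",np.hstack([z(T),z(S)])[:,:,::-1])
E
```

```text
(array([ 0.59723824, -0.13536356,  0.28505482]), np.float64(1.6887424226229473), {'time': 4.3, 'qpos': array([-3.26298295e-01,  4.53214663e-01,  3.33836158e-01,  1.44766580e+00,
       -2.67462509e-04,  1.12654840e+00]), 'qvel': array([ 0.000152  ,  0.01362163, -0.06851286, -0.05531929,  0.00076866,
       -0.00033227]), 'joint_torque': array([-6.77307439e-02, -4.97724259e+01,  2.71892738e+01,  5.59091158e-01,
       -3.55137221e-02,  1.50301221e-03]), 'ee_pos': array([ 0.59723824, -0.13536356,  0.28505482]), 'tcp_rot': array([1.77991887e-03, 6.64199158e-01, 7.47553303e-01, 6.07599975e-04]), 'force': array([ 1.11523607,  0.43360869, -0.90551785]), 'wrist_torque': array([ 0.05170295, -0.06867688, -0.0083223 ]), 'finger_force': 58.602552115917206, 'finger_gap': 0.012977287043274593})
```

View pics/b.png

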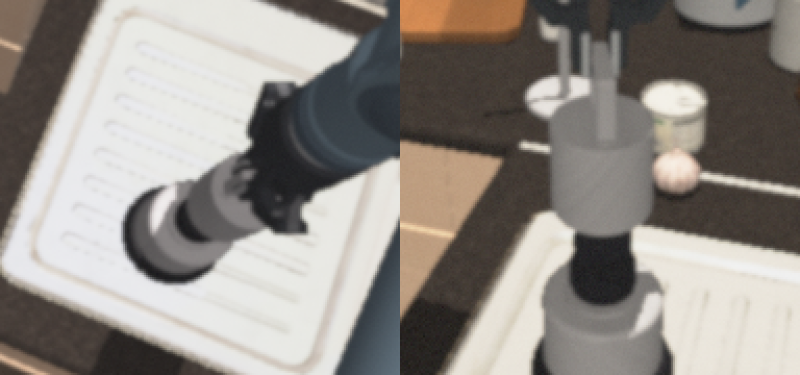

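Grip holds: the cover at crop (600,165) is lifted clear of the black cap at (603,265). Next I'll plan the carry to the hook.

```bash
python3 - <<'E'
from h import *
rows([(.45,-.06,.285,1.74,22),(.373,.2524,.285,1.836,25),(.373,.2524,.179,1.836,22)],25,0)
E
```

```text
[[11,-17,0,-0.01,0],[12,-17,0,-0.01,0],[12,-17,0,-0.01,0],[12,-17,-1,-0.0,0],[12,-17,0,-0.01,0],[12,-16,-1,-0.0,0],[12,-17,0,-0.01,0],[12,-16,-1,-0.0,0]]
[[25,-2,0,-0.01,0],[25,-2,0,-0.01,0],[25,-1,0,-0.01,0],[25,-1,0,-0.01,0],[25,-1,0,-0.01,0],[25,-1,0,-0.01,0],[25,0,0,-0.01,0],[24,0,0,-0.0,0]]
[[25,0,0,-0.01,0],[24,0,0,-0.0,0],[25,0,0,-0.01,0],[24,1,0,-0.0,0],[25,0,0,-0.01,0],[0,0,21,0.0,0],[0,0,21,0.0,0],[0,0,21,0.0,0]]
[[0,0,22,0.0,0],[0,0,21,0.0,0],[0,0,0,0,0],[0,0,0,0,0],[0,0,0,0,0],[0,0,0,0,0],[0,0,0,0,0],[0,0,0,0,0]]
end [0.3726 0.2524 0.179 ] 1.839
```

Request:
{"method": "carry_out", "body": {"plan": [[[11, -17, 0, -0.01, 0], [12, -17, 0, -0.01, 0], [12, -17, 0, -0.01, 0], [12, -17, -1, 0, 0], [12, -17, 0, -0.01, 0], [12, -16, -1, 0, 0], [12, -17, 0, -0.01, 0], [12, -16, -1, 0, 0]]]}}

```text
time: 5.07
ee_pos: [0.4478, -0.0597, 0.2835]
tcp_rot: [-0.002, 0.645, 0.764, -0.001]
force: [-0.4, -0.1, -1.0]
finger_gap: 0.0127
finger_force: 58.8
```

Request:
{"method": "carry_out", "body": {"plan": [[[25, -2, 0, -0.01, 0], [25, -2, 0, -0.01, 0], [25, -1, 0, -0.01, 0], [25, -1, 0, -0.01, 0], [25, -1, 0, -0.01, 0], [25, -1, 0, -0.01, 0], [25, 0, 0, -0.01, 0], [24, 0, 0, 0, 0]]]}}

```text
time: 5.73
ee_pos: [0.4004, 0.1339, 0.2838]
tcp_rot: [-0.001, 0.618, 0.786, -0.001]
force: [0.7, 0.7, -3.2]
finger_gap: 0.0126
finger_force: 58.9
```

Request:
{"method": "carry_out", "body": {"plan": [[[25, 0, 0, -0.01, 0], [24, 0, 0, 0, 0], [25, 0, 0, -0.01, 0], [24, 1, 0, 0, 0], [25, 0, 0, -0.01, 0], [0, 0, 21, 0, 0], [0, 0, 21, 0, 0], [0, 0, 21, 0, 0]]]}}

```text
time: 6.4
ee_pos: [0.3716, 0.2525, 0.2202]
tcp_rot: [-0.0, 0.606, 0.796, -0.001]
force: [-0.7, -0.7, -1.5]
finger_gap: 0.0129
finger_force: 58.8
```

Request:
{"method": "carry_out", "body": {"plan": [[[0, 0, 22, 0, 0], [0, 0, 21, 0, 0], [0, 0, 0, 0, 0], [0, 0, 0, 0, 0], [0, 0, 0, 0, 0], [0, 0, 0, 0, 0], [0, 0, 0, 0, 0], [0, 0, 0, 0, 0]]]}}

```text
time: 7.07
ee_pos: [0.3735, 0.2528, 0.1803]
tcp_rot: [0.001, 0.606, 0.795, 0.001]
force: [0.2, 0.7, -1.6]
finger_gap: 0.0125
finger_force: 58.9
```

```bash
python3 - <<'E'
from h import *
p,th,s=pose();print(p,th,s["finger_gap"],s["force"])
T=cam("top");S=cam("side")
z=lambda c,x,y:cv2.resize(c[0][y:y+150,x:x+100],(400,600),interpolation=3)
cv2.imwrite("pics/c.png",np.hstack([z(T,185,195),z(S,170,140)])[:,:,::-1])
n=np.array([np.cos(th),np.sin(th),0]); lc=p-.0205*n+[0,0,-.0073]
print("loop ctr",lc)
for nm,P in(("lctop",lc+[0,0,.029]),("near top",lc+[0,0,.029]-.028*n),("arm",[.485,.2595,.165]),("tip",[.451,.2505,.181])):
  print(nm,"top crop",(proj(T,P)-[185,195])*4,"side crop",(proj(S,P)-[170,140])*4+[400,0])
E
```

```text
[0.37348461 0.2527876  0.18033739] 1.8388110828702506 0.012488842325426509 [ 0.1529904   0.71382137 -1.5707582 ]
loop ctr [0.37891337 0.23301948 0.17303739]
lctop top crop [171.04215119 408.45716472] side crop [466.94816364 139.07852587]
near top top crop [227.34968403 401.06514221] side crop [470.24540016 158.08350261]
arm top crop [162.73338969 200.02020943] side crop [653.91431948 178.75305449]
tip top crop [165.34294394 262.95383728] side crop [594.96119144 160.48638362]
```

View pics/c.png

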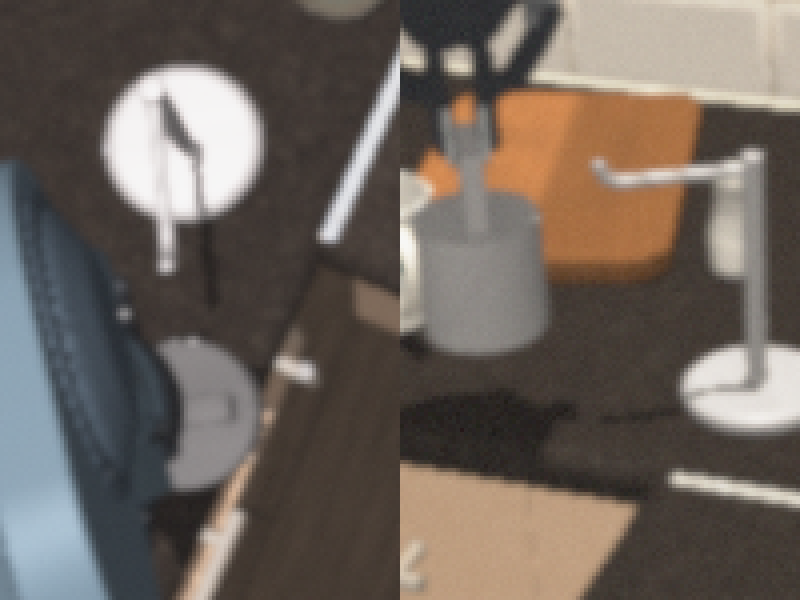

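The loop lines up with the hook: in the top crop its top edge is at about (210,405), as predicted, and the arm runs from (155,95) to (166,268). In the side crop the loop opening is level with the arm. Slide it along tool +y by 109 mm.

Request:
{"method": "carry_out", "body": {"plan": [[[0, 8, 0, 0, 0], [0, 8, 0, 0, 0], [0, 8, 0, 0, 0], [0, 8, 0, 0, 0], [0, 8, 0, 0, 0], [0, 8, 0, 0, 0], [0, 8, 0, 0, 0], [0, 4, 0, 0, 0]]]}}

```text
time: 7.83
ee_pos: [0.4319, 0.2686, 0.1792]
tcp_rot: [0.0, 0.606, 0.795, 0.0]
force: [-0.4, 0.4, -0.8]
finger_gap: 0.0125
finger_force: 59.0
```

Request:
{"method": "carry_out", "body": {"plan": [[[0, 8, 0, 0, 0], [0, 8, 0, 0, 0], [0, 8, 0, 0, 0], [0, 8, 0, 0, 0], [0, 8, 0, 0, 0], [0, 7, 0, 0, 0], [0, 2, 0, 0, 0], [0, 0, 0, 0, 0]]]}}

```text
time: 8.5
ee_pos: [0.4784, 0.2814, 0.1792]
tcp_rot: [0.0, 0.606, 0.795, 0.0]
force: [0.9, -0.6, -1.2]
finger_gap: 0.0128
finger_force: 58.9
```

```bash
python3 - <<'E'
from h import *
p,th,s=pose();print(p,th,s["finger_gap"],s["force"])
T=cam("top");S=cam("side")
z=lambda c,x,y:cv2.resize(c[0][y:y+100,x:x+100],(400,400),interpolation=3)
cv2.imwrite("pics/d.png",np.hstack([z(T,185,195),z(S,205,140)])[:,:,::-1])
E
```

```text
[0.47842985 0.281403   0.17915216] 1.838592132711658 0.012840864271075761 [ 0.85029841 -0.55793554 -1.16474769]
```

View pics/d.png

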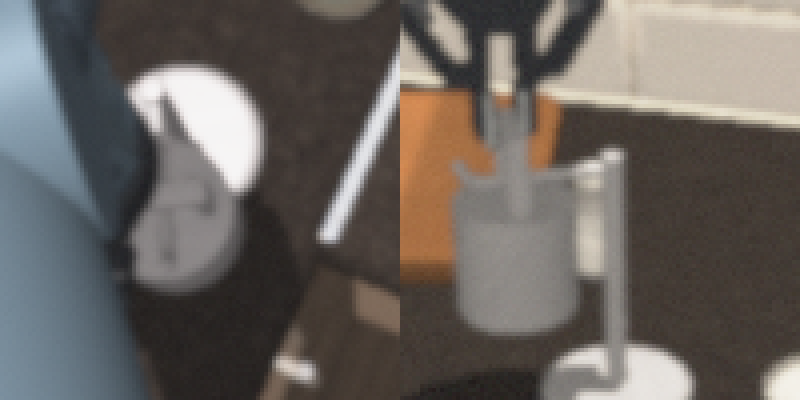

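The loop is threaded: in the side view the arm passes behind the near leg, with its tip at (460,168) left of the loop at (515,180). Lower it.

Request:
{"method": "carry_out", "body": {"plan": [[[0, 0, 5, 0, 0], [0, 0, 5, 0, 0], [0, 0, 5, 0, 0], [0, 0, 3, 0, 0], [0, 0, 2, 0, 0], [0, 0, 1, 0, 0], [0, 0, 0, 0, 0], [0, 0, 0, 0, 0]]]}}

```text
time: 9.27
ee_pos: [0.4778, 0.2813, 0.1583]
tcp_rot: [0.0, 0.606, 0.795, 0.0]
force: [0.2, -0.3, -1.3]
finger_gap: 0.0129
finger_force: 59.0
```

Request:
{"method": "carry_out", "body": {"plan": [[[0, 0, 1, 0, 0], [0, 0, 1, 0, 0], [0, 0, 0, 0, 0], [0, 0, 0, 0, 0], [0, 0, 0, 0, 0], [0, 0, 0, 0, 0], [0, 0, 0, 0, 0], [0, 0, 0, 0, 0]]]}}

```text
time: 9.93
ee_pos: [0.4778, 0.2813, 0.1563]
tcp_rot: [0.0, 0.606, 0.795, 0.0]
force: [-0.1, -0.8, -1.2]
finger_gap: 0.0127
finger_force: 59.0
```

Request:
{"method": "carry_out", "body": {"plan": [[[0, 0, 1, 0, 0], [0, 0, 1, 0, 0], [0, 0, 0, 0, 0], [0, 0, 0, 0, 0], [0, 0, 0, 0, 0], [0, 0, 0, 0, 0], [0, 0, 0, 0, 0], [0, 0, 0, 0, 0]]]}}

```text
time: 10.6
ee_pos: [0.478, 0.2813, 0.1549]
tcp_rot: [0.0, 0.606, 0.795, 0.0]
force: [-2.9, -0.1, 6.0]
finger_gap: 0.013
finger_force: 59.8
```

Request:
{"method": "carry_out", "body": {"plan": [[[0, 0, 0, 0, 20], [0, 0, 0, 0, 22], [0, 0, 0, 0, 26], [0, 0, 0, 0, 30], [0, 0, 0, 0, 45], [0, 0, 0, 0, 50], [0, 0, 0, 0, 50], [0, 0, 0, 0, 50]]]}}

```text
time: 11.27
ee_pos: [0.4778, 0.2813, 0.1542]
tcp_rot: [0.0, 0.606, 0.795, -0.0]
force: [-0.3, -0.3, 0.1]
finger_gap: 0.0424
finger_force: 0.0
```

```bash
python3 - <<'E'
from h import *
p,th,s=pose();print(p,th,s["finger_gap"],s["force"])
T=cam("top");S=cam("side")
z=lambda c,x,y:cv2.resize(c[0][y:y+100,x:x+100],(400,400),interpolation=3)
cv2.imwrite("pics/e.png",np.hstack([z(S,205,140),z(S,225,250)])[:,:,::-1])
# cap wing in top view
cv2.imwrite("pics/e_top.png",T[0][:,:,::-1])
E
```

```text
[0.47775339 0.28125261 0.15419763] 1.8387660802912928 0.042360048222509855 [-0.30083408 -0.25409352  0.08874566]
```

View pics/e.png

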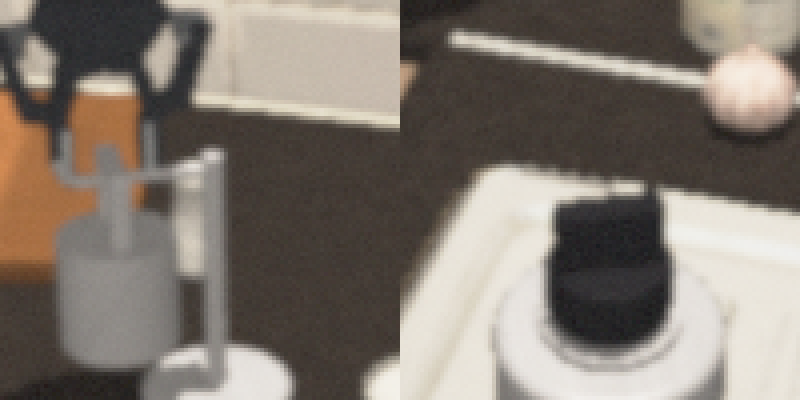

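The cover hangs on the arm with the fingers clear: loop at (115,190), arm tip at (62,165). The cap is bare at crop (608,270). Raise the gripper and look at the wing with the contrast stretched.

Request:
{"method": "carry_out", "body": {"plan": [[[0, 0, -5, 0, 50], [0, 0, -10, 0, 50], [0, 0, -20, 0, 50], [0, 0, -25, 0, 50], [0, 0, -30, 0, 50], [0, 0, -30, 0, 70], [0, 0, 0, 0, 100], [0, 0, 0, 0, 100]]]}}

```text
time: 12.03
ee_pos: [0.4793, 0.282, 0.2774]
tcp_rot: [0.001, 0.606, 0.795, 0.003]
force: [0.0, -0.2, -1.0]
finger_gap: 0.0767
finger_force: 0.0
```

```bash
python3 - <<'E'
from h import *
p,th,s=pose();print(p,th,s["finger_gap"],s["force"])
T=cam("top");S=cam("side")
def z(c,x,y,g=6.):
    im=cv2.resize(c[0][y:y+50,x:x+50],(400,400),interpolation=3).astype(float)
    return np.clip((im-10)*g*.6,0,255).astype(np.uint8)
a=np.hstack([z(T,390,195,5),z(S,253,282,5)])
h=cv2.resize(S[0][140:240,205:305],(200,200)); h2=cv2.resize(T[0][195:295,185:285],(200,200))
b=np.hstack([h,h2,np.zeros((200,400,3),np.uint8)])
cv2.imwrite("pics/f.png",np.vstack([a,b])[:,:,::-1])
E
```

```text
[0.47933055 0.28197024 0.2774216 ] 1.8388072463335343 0.07673855761282103 [ 0.04490045 -0.2156589  -1.04852353]
```

View pics/f.png

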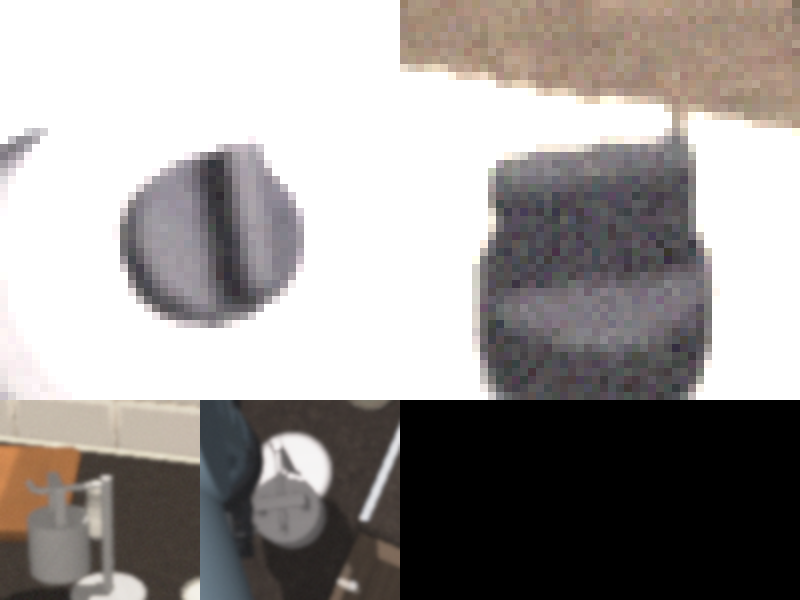

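Top crop: the lit wing top runs from (247,148) to (258,300). Side crop: its top face runs from (495,172) to (693,157). The cover hangs steadily. Now the wing pose.

```bash
python3 - <<'E'
from h import *
T=cam("top");S=cam("side")
t=[plane(T,(390+x/8,195+y/8),.153) for x,y in((258,300),(247,148))]
s=[plane(S,(253+(x-400)/8,282+y/8),.153) for x,y in((495,172),(693,157))]
for a in(t,s):
    d=a[1]-a[0];print((a[0]+a[1])/2,np.linalg.norm(d),np.arctan2(d[1],d[0]))
k=plane(T,(390+212/8,195+240/8),.118);print("skirt",k)
print(env.state()["qpos"])
E
```

```text
[ 0.59414381 -0.15433817  0.153     ] 0.042248090636246766 0.13083733209881143
[ 0.60024765 -0.15931374  0.153     ] 0.0400508291357079 0.13644212224772853
skirt [ 0.59623832 -0.15473567  0.118     ]
[ 4.17717947e-01  3.28907112e-01  1.18382556e-01  1.36272238e+00
 -7.88908093e-05  1.72051796e+00]
```

```bash
python3 - <<'E'
from h import *
rows([(.44,.08,.265,2.5,30),(.598,-.1565,.22,3.276,26)])
E
```

```text
[[-26,-13,1,-0.09,100],[-25,-15,1,-0.1,100],[-23,-17,1,-0.09,100],[-22,-20,1,-0.1,100],[-20,-21,1,-0.09,100],[-18,-23,2,-0.1,100],[-15,-25,1,-0.09,100],[-22,-8,4,-0.06,100]]
[[-22,-9,4,-0.07,100],[-21,-11,4,-0.06,100],[-20,-12,4,-0.07,100],[-20,-13,4,-0.06,100],[-19,-15,4,-0.07,100],[-18,-16,4,-0.06,100],[-17,-17,3,-0.07,100],[-15,-18,4,-0.06,100]]
[[-14,-19,3,-0.07,100],[-13,-20,4,-0.06,100],[-12,-20,3,-0.07,100],[0,0,0,0,100],[0,0,0,0,100],[0,0,0,0,100],[0,0,0,0,100],[0,0,0,0,100]]
end [ 0.5978 -0.1566  0.2201] 3.279
```

Request:
{"method": "carry_out", "body": {"plan": [[[-26, -13, 1, -0.09, 100], [-25, -15, 1, -0.1, 100], [-23, -17, 1, -0.09, 100], [-22, -20, 1, -0.1, 100], [-20, -21, 1, -0.09, 100], [-18, -23, 2, -0.1, 100], [-15, -25, 1, -0.09, 100], [-22, -8, 4, -0.06, 100]]]}}

```text
time: 12.9
ee_pos: [0.4503, 0.0593, 0.2616]
tcp_rot: [-0.002, 0.286, 0.958, -0.001]
force: [1.1, 0.8, 0.6]
finger_gap: 0.0858
finger_force: 0.0
```

Request:
{"method": "carry_out", "body": {"plan": [[[-22, -9, 4, -0.07, 100], [-21, -11, 4, -0.06, 100], [-20, -12, 4, -0.07, 100], [-20, -13, 4, -0.06, 100], [-19, -15, 4, -0.07, 100], [-18, -16, 4, -0.06, 100], [-17, -17, 3, -0.07, 100], [-15, -18, 4, -0.06, 100]]]}}

```text
time: 13.57
ee_pos: [0.559, -0.0982, 0.2297]
tcp_rot: [-0.001, 0.03, 1.0, 0.0]
force: [0.8, -0.3, -0.3]
finger_gap: 0.0854
finger_force: 0.0
```

Request:
{"method": "carry_out", "body": {"plan": [[[-14, -19, 3, -0.07, 100], [-13, -20, 4, -0.06, 100], [-12, -20, 3, -0.07, 100], [0, 0, 0, 0, 100], [0, 0, 0, 0, 100], [0, 0, 0, 0, 100], [0, 0, 0, 0, 100], [0, 0, 0, 0, 100]]]}}

```text
time: 14.23
ee_pos: [0.5981, -0.1553, 0.2215]
tcp_rot: [-0.0, -0.069, 0.998, 0.0]
force: [-0.6, 0.3, 0.6]
finger_gap: 0.0855
finger_force: 0.0
```

```bash
python3 - <<'E'
from h import *
p,th,s=pose();print(p,th,s["qpos"],s["force"],s["wrist_torque"])
rows([(.598,-.1565,.129,3.276)],20)
E
```

```text
[ 0.59809267 -0.15525273  0.22151785] -3.0036380518624575 [-3.56618696e-01  4.70762243e-01  1.98457463e-01  1.29877170e+00
  4.53844643e-05 -4.94573284e-01] [-0.59678468  0.26464519  0.62103018] [-0.02996041  0.03134283  0.03562691]
[[0,0,19,0.0,100],[0,0,18,0.0,100],[0,0,19,0.0,100],[0,-1,18,0.0,100],[0,0,19,0.0,100],[0,0,0,0,100],[0,0,0,0,100],[0,0,0,0,100]]
end [ 0.5982 -0.1562  0.1285] -3.004
```

Request:
{"method": "carry_out", "body": {"plan": [[[0, 0, 19, 0, 100], [0, 0, 18, 0, 100], [0, 0, 19, 0, 100], [0, -1, 18, 0, 100], [0, 0, 18, 0, 100], [0, 0, 0, 0, 100], [0, 0, 0, 0, 0], [0, 0, 0, 0, 0]]]}}

```text
time: 14.9
ee_pos: [0.5992, -0.1571, 0.1307]
tcp_rot: [0.001, -0.069, 0.998, -0.0]
force: [-0.1, 0.1, -0.1]
finger_gap: 0.0636
finger_force: 0.0
```

Request:
{"method": "carry_out", "body": {"plan": [[[0, 0, 0, 0, 0], [0, 0, 0, 0, 0], [0, 0, 0, 0, 0], [0, 0, 0, 0, 0], [0, 0, 0, 0, 0], [0, 0, 0, 0, 0], [0, 0, 0, 0, 0], [0, 0, 0, 0, 0]]]}}

```text
time: 15.57
ee_pos: [0.5993, -0.1553, 0.1306]
tcp_rot: [0.001, -0.069, 0.998, 0.002]
force: [-0.7, 5.2, 5.3]
finger_gap: 0.0124
finger_force: 59.7
```

```bash
python3 - <<'E'
from h import *
p,th,s=pose();print(p,th,s["finger_gap"],s["force"],s["wrist_torque"])
E
```

```text
[ 0.59926873 -0.15533367  0.13057689] -3.003501407356788 0.012383755508460489 [-0.70900022  5.1675662   5.28102982] [ 1.18471652  0.1651445  -0.11666805]
```

Request:
{"method": "carry_out", "body": {"plan": [[[0, 0, 0, 0.04, 0], [0, 0, 0, 0.05, 0], [0, 0, 0, 0.05, 0], [0, 0, 0, 0.04, 0], [0, 0, 0, 0, 0], [0, 0, 0, 0, 0], [0, 0, 0, 0, 0], [0, 0, 0, 0, 0]]]}}

```text
time: 16.23
ee_pos: [0.5995, -0.1549, 0.1306]
tcp_rot: [0.001, 0.02, 1.0, 0.002]
force: [-1.1, 5.9, 6.2]
finger_gap: 0.0127
finger_force: 61.4
```

```bash
python3 - <<'E'
from h import *
p,th,s=pose();print(p,th,s["finger_gap"],s["force"],s["wrist_torque"])
E
```

```text
[ 0.59951283 -0.15490591  0.1306068 ] 3.101229466679367 0.012748369158577305 [-1.10770096  5.93230432  6.15752237] [1.36764301 0.09445103 0.31267616]
```

Request:
{"method": "carry_out", "body": {"plan": [[[0, 0, 0, 0.03, 0], [0, 0, 0, 0.03, 0], [0, 0, 0, 0.02, 0], [0, 0, 0, 0, 0], [0, 0, 0, 0, 0], [0, 0, 0, 0, 0], [0, 0, 0, 0, 0], [0, 0, 0, 0, 0]]]}}

```text
time: 16.9
ee_pos: [0.5998, -0.1548, 0.1307]
tcp_rot: [0.001, 0.059, 0.998, 0.002]
force: [-1.1, 5.6, 5.4]
finger_gap: 0.0129
finger_force: 72.1
```

```bash
python3 - <<'E'
from h import *
p,th,s=pose();print(p,th,s["finger_gap"],s["force"],s["wrist_torque"])
E
```

```text
[ 0.59976542 -0.15479711  0.13065497] 3.0235388651037898 0.012945474254964806 [-1.14833271  5.61512775  5.36482927] [ 1.37206166 -0.04951333  1.10297494]
```

Request:
{"method": "carry_out", "body": {"plan": [[[0, 0, 0, 0.03, 0], [0, 0, 0, 0.03, 0], [0, 0, 0, 0.02, 0], [0, 0, 0, 0, 0], [0, 0, 0, 0, 0], [0, 0, 0, 0, 0], [0, 0, 0, 0, 0], [0, 0, 0, 0, 0]]]}}

```text
time: 17.57
ee_pos: [0.5999, -0.1547, 0.1307]
tcp_rot: [0.001, 0.098, 0.995, 0.002]
force: [0.1, 5.4, 4.4]
finger_gap: 0.0127
finger_force: 89.6
```

```bash
python3 - <<'E'
from h import *
p,th,s=pose();print(p,th,s["finger_gap"],s["force"],s["wrist_torque"])
E
```

```text
[ 0.5998571  -0.1547493   0.13074998] 2.9458426220565013 0.012748263341572995 [0.05936067 5.41943293 4.40964073] [ 1.32967655 -0.01132308  1.86145708]
```

Torque climbs steadily (0.3 → 1.1 → 1.9 N m), so this way hits the stop. Reverse, and shift 2 mm to relieve the side load.

Request:
{"method": "carry_out", "body": {"plan": [[[0, 1, 0, -0.08, 0], [0, 1, 0, -0.08, 0], [0, 0, 0, -0.08, 0], [0, 0, 0, -0.08, 0], [0, 0, 0, -0.08, 0], [0, 0, 0, -0.08, 0], [0, 0, 0, -0.08, 0], [0, 0, 0, -0.08, 0]]]}}

```text
time: 18.23
ee_pos: [0.5997, -0.1553, 0.1306]
tcp_rot: [0.001, -0.219, 0.976, -0.0]
force: [-0.6, 1.1, 4.2]
finger_gap: 0.0127
finger_force: 59.5
```

```bash
python3 - <<'E'
from h import *
p,th,s=pose();print(p,th%6.283,s["finger_gap"],s["force"],s["wrist_torque"])
E
```

```text
[ 0.59968395 -0.15531235  0.13056781] 3.582360181439042 0.012740194995775016 [-0.62426546  1.07013388  4.18724213] [ 0.20741347  0.13662178 -0.0582842 ]
```

Request:
{"method": "carry_out", "body": {"plan": [[[0, 0, 0, -0.08, 0], [0, 0, 0, -0.08, 0], [0, 0, 0, -0.08, 0], [0, 0, 0, -0.08, 0], [0, 0, 0, -0.08, 0], [0, 0, 0, 0, 0], [0, 0, 0, 0, 0], [0, 0, 0, 0, 0]]]}}

```text
time: 18.9
ee_pos: [0.5997, -0.1556, 0.1305]
tcp_rot: [0.001, -0.406, 0.914, -0.001]
force: [-0.8, 0.4, 5.3]
finger_gap: 0.0131
finger_force: 60.3
```

```bash
python3 - <<'E'
from h import *
p,th,s=pose();print(p,th%6.283,s["finger_gap"],s["force"],s["wrist_torque"])
E
```

```text
[ 0.59973604 -0.15558764  0.1305484 ] 3.9766069782333195 0.013099880511224498 [-0.81747978  0.41530479  5.33875234] [0.10155378 0.30086001 0.0944246 ]
```

It turns freely this way; continue towards the stop.

Request:
{"method": "carry_out", "body": {"plan": [[[0, 0, 0, -0.07, 0], [0, 0, 0, -0.07, 0], [0, 0, 0, -0.07, 0], [0, 0, 0, -0.07, 0], [0, 0, 0, -0.04, 0], [0, 0, 0, 0, 0], [0, 0, 0, 0, 0], [0, 0, 0, 0, 0]]]}}

```text
time: 19.57
ee_pos: [0.6, -0.1555, 0.1305]
tcp_rot: [0.001, -0.546, 0.838, -0.001]
force: [0.7, 0.2, 5.5]
finger_gap: 0.0131
finger_force: 60.0
```

```bash
python3 - <<'E'
from h import *
p,th,s=pose();print(p,th%6.283,s["finger_gap"],s["force"],s["wrist_torque"])
E
```

```text
[ 0.59995667 -0.15553282  0.13054628] 4.296387156268537 0.013065093332763464 [0.65958604 0.2445094  5.47326082] [ 0.13505284  0.0454227  -0.00133672]
```

Request:
{"method": "carry_out", "body": {"plan": [[[0, 0, 0, -0.04, 0], [0, 0, 0, 0, 0], [0, 0, 0, 0, 0], [0, 0, 0, 0, 0], [0, 0, 0, 0, 0], [0, 0, 0, 0, 0], [0, 0, 0, 0, 0], [0, 0, 0, 0, 0]]]}}

```text
time: 20.23
ee_pos: [0.6, -0.1556, 0.1306]
tcp_rot: [0.001, -0.563, 0.827, -0.001]
force: [0.0, 0.3, 5.0]
finger_gap: 0.0125
finger_force: 60.0
```

```bash
python3 - <<'E'
from h import *
p,th,s=pose();print(p,th%6.283,s["finger_gap"],s["force"],s["wrist_torque"])
E
```

```text
[ 0.59999617 -0.15559087  0.13055656] 4.336379254779509 0.012457233381017702 [0.02833167 0.26888638 5.00414665] [0.10566573 0.0865678  0.03425042]
```

Request:
{"method": "carry_out", "body": {"plan": [[[0, 0, -2, 0, 0], [0, 0, -2, 0, 0], [0, 0, -2, 0, 0], [0, 0, 0, 0, 0], [0, 0, 0, 0, 0], [0, 0, 0, 0, 0], [0, 0, 0, 0, 0], [0, 0, 0, 0, 0]]]}}

```text
time: 20.9
ee_pos: [0.5994, -0.1556, 0.1355]
tcp_rot: [0.0, -0.563, 0.826, -0.001]
force: [2.7, -2.0, -1.0]
finger_gap: 0.0125
finger_force: 59.0
```

Request:
{"method": "carry_out", "body": {"plan": [[[0, 0, -3, 0, 0], [0, 0, -6, 0, 0], [0, 0, -9, 0, 0], [0, 0, -10, 0, 0], [0, 0, -10, 0, 0], [0, 0, -10, 0, 0], [0, 0, -6, 0, 0], [0, 0, 0, 0, 0]]]}}

```text
time: 21.57
ee_pos: [0.5998, -0.1555, 0.1914]
tcp_rot: [0.001, -0.564, 0.826, -0.001]
force: [-0.3, 0.5, -0.3]
finger_gap: 0.0128
finger_force: 59.3
```

Request:
{"method": "carry_out", "body": {"plan": [[[0, 0, -8, 0, 0], [0, 0, -12, 0, 0], [0, 0, -15, 0, 0], [0, 0, -15, 0, 0], [0, 0, -8, 0, 0], [0, 0, -4, 0, 0], [0, 0, 0, 0, 0], [0, 0, 0, 0, 0]]]}}

```text
time: 22.23
ee_pos: [0.5989, -0.1552, 0.2507]
tcp_rot: [-0.0, -0.563, 0.826, 0.0]
force: [0.2, -0.1, -1.3]
finger_gap: 0.0126
finger_force: 59.3
```

```bash
python3 - <<'E'
from h import *
p,th,s=pose();print(p,s["finger_gap"],s["force"])
T=cam("top");S=cam("side")
z=lambda c,x,y:cv2.resize(c[0][y:y+150,x:x+150],(400,400),interpolation=3)
cv2.imwrite("pics/g.png",np.hstack([z(S,205,140),z(S,205,220)])[:,:,::-1])
E
```

```text
[ 0.59886759 -0.15521525  0.25068894] 0.012645676421617694 [ 0.24748502 -0.0520316  -1.31698163]
```

View pics/g.png

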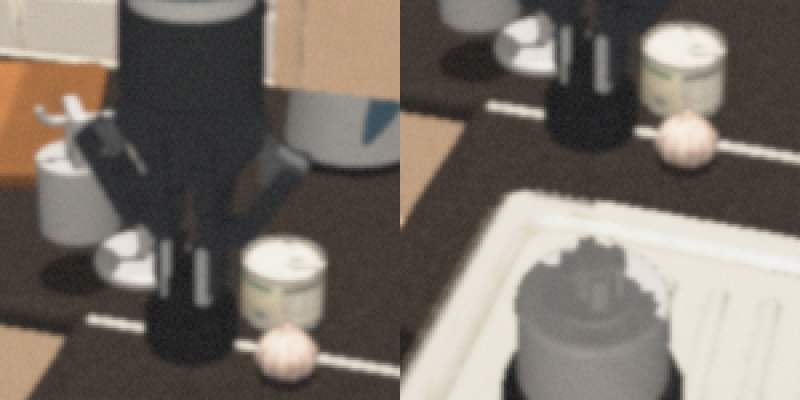

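The gripper holds the cap at (190,310), well above the bare neck at (597,270). The cover still hangs at (75,190), and the tin and garlic are in place. Let it settle, then hand in.

Request:
{"method": "carry_out", "body": {"plan": [[[0, 0, 0, 0, 0], [0, 0, 0, 0, 0], [0, 0, 0, 0, 0], [0, 0, 0, 0, 0], [0, 0, 0, 0, 0], [0, 0, 0, 0, 0], [0, 0, 0, 0, 0], [0, 0, 0, 0, 0]]]}}

```text
time: 23.0
ee_pos: [0.599, -0.1553, 0.2513]
tcp_rot: [0.0, -0.563, 0.826, -0.0]
force: [0.5, -0.3, -0.8]
finger_gap: 0.0127
finger_force: 59.3
```

```bash
python3 -c "
from bench import sign_off
print(sign_off())"
```

```text
the job is handed in; nothing more can be done
None
```

The job is handed in at 23 s (no verdict was returned): the cover hangs on the hook arm, and the cap came free turning anticlockwise seen from above and is held still with its lower edge about 10 cm above the flask's neck, with the shaker, garlic and tin not touched.

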